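# Seat the two setting discs in their block

## Robot

A 6-joint arm with a two-finger parallel gripper is mounted at the origin on a cart in front of the work surface, level with it; the furniture and walls round the work are solid. World frame = base frame: x ahead of the robot, y to its left, z up, the work surface at z = 0. Lengths are in m, angles in rad, forces in N, time in s.
With the tool pointing down it reaches from about 0.3 to 0.75 m from the base axis. Payload 8.5 kg.
Tool frame: the origin (TCP) lies between the finger pads; the fingertips stand 14 mm ahead of it and the grasp point (between the pads) lies 5 mm behind it; z points along the fingers, y is the line along which they close (so a half turn about z gives the same grasp; the last joint's range is limited). The gripper opens to 88 mm and grips with 3 to 60 N. Pads are 18 mm wide; open, the fingers measure 123 mm over their backs; the gripper's body (75 mm by 187 mm) begins 45 mm behind the grasp point.
Start: joints at [-1.525, 0.381, 1.297, -0, 1.464, -0.215], TCP at [0.142, -0.531, 0.253] pointing down, gripper open.
Joint ranges: [-3.11, 3.11], [-0.89, 2.33], [0.22, 2.48], [-1.42, 4.56], [0.17, 2.85], [-2.88, 2.88]. Speed limits (rad/s): [2.39, 2.39, 3.14, 3.14, 3.14, 3.14].

## Interface

Orientations are given as a rotation vector (axis times angle).
In Python, from workcell import r, eyes gives the robot as it stands. The module is installed in compiled form; this text tells all that it offers.
- The arm moves only by the tool send_rows, never from a script. Its argument "deltas" is a list of rows, each a list of 7 numbers: the shift along the tool's x, y, z in m, then the turn, a rotation vector about the tool's x, y, z in degrees, then the opening, from 0 (shut) to 1 (fully open). In form: [[tx, ty, tz, rx, ry, rz, hand], ...]. A call has 1 to 8 rows; each row is the pose to reach, as a shift and turn from the pose commanded when the call began, along the tool's axes at that moment; what a row does not reach only later rows make up. A row lasts 1/8 s, in which the tool goes at most 62.5 mm and 10.7 degrees, less where a joint would pass 70% of its speed; a pose out of reach is approached as far as the arm can. A call with a gripper value outside its range is refused whole. The fingers move at their own pace and stop on an object; "newtons" is the grip in N (left out, the last holds). Time passes only in rows, so rows that repeat a pose let the fingers close. It gives the time, the measured TCP pose, the force, the opening and the grip force at its end, in the units of the state.
- r.get_obs(): the state, without advancing time (a new reading comes with each control period).
- eyes.get_image(name): name is "scene" or "top" or "wrist"; returns a dict with "pixels" (420x560x3 uint8, red, green, blue), "fx", "fy", "cx", "cy" (pixels), "world_to_cam" (4x4, takes a point from world to camera coordinates); the wrist camera has in their place "mount" (4x4, takes a point from camera to tool coordinates, whose origin is the TCP and whose axes are the flange's). Camera axes: x right, y down, z forward; pixel columns grow to the right and rows downward; lengths in m; the calibration is good to about 2 mm. A picture is of the moment at which its call begins: read the wrist's pose just before it. There is no depth.
- r.hand_in(): hands the job in; it is judged then, once.
The state is a dict: "clock": time; "qpos": joint angles; "qd": joint speeds; "effort": joint torques, N m; "position": TCP position; "orientation": TCP orientation; "wrist_force": force on the tool from outside, world axes, zero at the start; "ft_torque": the same for the moment, N m; "opening": finger opening in m; "grasp_force": force on a finger pad.
Only numpy, scipy, OpenCV 4.12 (cv2) and the standard library are available. Lean on these libraries where they do the work, as an engineer would, in place of code of your own. Each camera call takes 0.05 s, during which the arm holds its last target. There are 200 camera calls.

## Task

Two steel setting discs, one large and one small, lie on the wooden setting block, which has a round recess for each of them. With the fingertips, push each disc across the top of the block until it drops into the recess of its own size and lies flat in it, flush with the wood. Do not pick up or lift the discs, and leave the jar, the tape measure and the spool beside the block where they are.

Things in the scene. Friction and masses are not known exactly. Their poses are not given: they have to be found in the camera images.
- block: Wooden setting block, 180 mm (its x) x 240 mm (its y) x 30 mm high, fixed to the bench; two round recesses in its flat top, no fence round the edge. Origin: centre of its underside, on the bench; its x axis points from the half where the discs start to the half with the recesses.
- block_top (a point): Centre of the block's top face, 30 mm above the bench.
- large_recess (a point): Centre of the floor of the large recess: 56 mm across, 10 mm deep, plain upright wall, floor lined with dark rubber; at x +42 mm, y +65 mm in the block's frame.
- small_recess (a point): Centre of the floor of the small recess: 38 mm across, 10 mm deep, plain upright wall, floor lined with dark rubber; at x +42 mm, y -65 mm in the block's frame.
- large_disc: Loose flat steel disc, 50 mm across, 10 mm thick, about 0.15 kg, a turned ring on its top; lies flat on the block's top, on the half without recesses. Origin: centre of its underside; z axis up. In its recess it lies flush with the wood.
- small_disc: The same, 32 mm across, 10 mm thick, about 0.07 kg. It starts beside the large disc; which of them is on the left varies. The straight ways from start to recess are always clear of the other disc and of the other recess, by at least 15 mm.
- jar: Teal screw-top dye jar, 43 mm across, 50 mm high, standing on the bench left of the block; leave it. Origin: centre of its underside.
- tape: Yellow tape measure, 32 x 83 x 68 mm, standing on the bench right of the block; leave it. Origin: centre of its underside.
- spool: Dark thread spool, 40 mm across, 55 mm high, standing on the bench behind the block; leave it. Origin: centre of its underside.
Mind the look-alikes: they are no part of the job. What is shaped like the small_disc but red is not meant. What is shaped like the large_disc but orange or yellow is not meant.

How it is judged:
At the end, for the whole second after the job is handed in: Each disc lies in the recess of its own size: its centre within 5 mm of the recess centre, its underside within 2 mm of the recess floor, tilted less than 0.06 rad, at rest (horizontal distance between large_disc and large_recess below 0.005 m and z of large_disc in the frame of large_recess between -0.002 and 0.002 m and angle between each of large_disc, small_disc's own z axis and vertical below 0.06 rad and linear speed of each of large_disc, small_disc below 0.01 m/s and horizontal distance between small_disc and small_recess below 0.005 m and z of small_disc in the frame of small_recess between -0.002 and 0.002 m); the robot touches nothing.
It fails at once if the large disc is lifted: its centre rises more than 10 mm above the block's top (z of large_disc in the frame of block_top above 0.01 m).
It fails at once if the small disc is lifted: its centre rises more than 10 mm above the block's top (z of small_disc in the frame of block_top above 0.01 m).
It fails at once if the teal dye jar is moved more than 20 mm or tipped over (distance of jar from where it was at the start of the episode above 0.02 m or angle between jar's own z axis and vertical above 0.5 rad).
It fails at once if the tape measure is moved more than 20 mm or tipped over (distance of tape from where it was at the start of the episode above 0.02 m or angle between tape's own z axis and vertical above 0.5 rad).
It fails at once if the thread spool is moved more than 20 mm or tipped over (distance of spool from where it was at the start of the episode above 0.02 m or angle between spool's own z axis and vertical above 0.5 rad).
It also fails if it takes over 64 s, if anything falls off the work surface, if the arm or the gripper's body presses on something with over 40 N, if the wrist force passes 120 N, or if a joint passes its speed limit or range.

## Working session

There is one attempt and no reset: what is moved stays moved. The work goes in short steps, Python scripts to look and compute and a tool call to move; the robot and the scene stay as the last step left them, time stands still between calls to the robot, and variables do not carry over. Pictures are saved under pics/ and viewed, at most 10 in all, crops included, and the job is handed in when it is done.

Besides the shell and the picture viewer there is one more tool, called after "Call:" in YAML: its name, and indented under it one key for each argument. send_rows: Moves the arm, as the interface text tells. Its arguments: {"type":"object","properties":{"deltas":{"type":"array","items":{"type":"array","items":{"type":"number"}}},"newtons":{"type":"number"}},"required":["deltas"]}

```bash
mkdir -p pics; python3 - <<'E'
from workcell import r, eyes
import cv2, pickle
o=r.get_obs(); print({k:o[k] for k in("clock","position","orientation","opening","wrist_force")})
for n in("top","scene"):
    d=eyes.get_image(n); pickle.dump(d,open(n+".pkl","wb"))
    cv2.imwrite(f"pics/{n}0.png",cv2.resize(d["pixels"][:,:,::-1],(800,600),interpolation=cv2.INTER_CUBIC))
    print(n,d["fx"],d["cx"],d["cy"],d["world_to_cam"])
E
```

```text
{'clock': 0.0, 'position': array([ 0.1418169 , -0.5311489 ,  0.25216674]), 'orientation': array([-3.11356989e+00, -4.08396521e-01, -1.80875595e-04]), 'opening': 0.08778622283508625, 'wrist_force': array([0.5991379 , 0.66728524, 0.54016209])}
top 379.9212327425391 279.7762189277129 211.3883640511844 [[-0.02337669 -0.99972454 -0.0020911   0.00291252]
 [-0.97894272  0.02331494 -0.2027993   0.59309636]
 [ 0.2027922  -0.00269371 -0.97921809  0.78495713]
 [ 0.          0.          0.          1.        ]]
scene 414.8919214605475 282.56082580656596 204.61746247789816 [[-0.75822071 -0.65175591 -0.01776473  0.4383872 ]
 [-0.42429913  0.51392997 -0.74555096  0.30356565]
 [ 0.49504708 -0.55775462 -0.66621181  0.5922768 ]
 [ 0.          0.          0.          1.        ]]
```

View pics/top0.png

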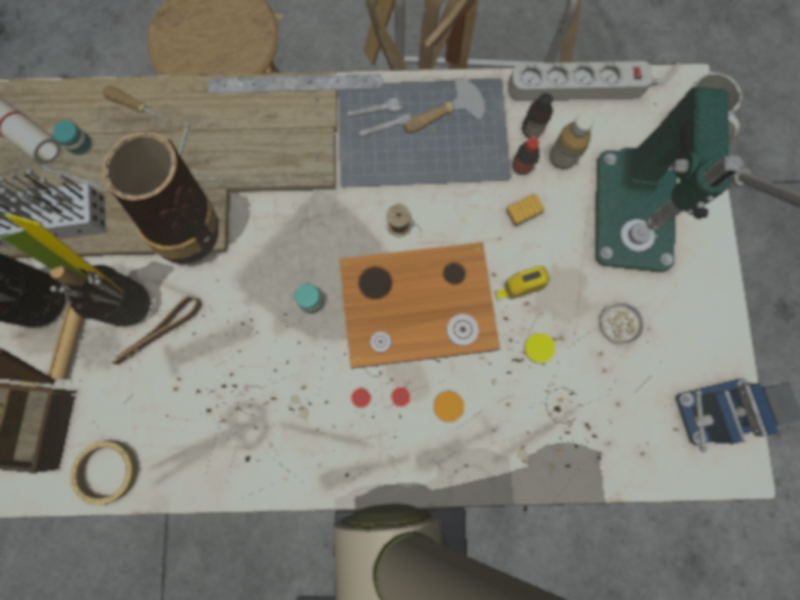

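The block is at about (340–498, 243–367). The large disc is at (462,330) and the small disc at (380,341); the large recess is at (375,283) and the small recess at (454,273). The push paths cross. I'll enlarge the block to read these more precisely.

```bash
python3 - <<'E'
import cv2,pickle
p=pickle.load(open("top.pkl","rb"))["pixels"][160:265,225:365,::-1]
cv2.imwrite("pics/crop.png",cv2.resize(p,None,fx=5.6,fy=5.6,interpolation=cv2.INTER_CUBIC))
E
```

```text
(no output)
```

View pics/crop.png

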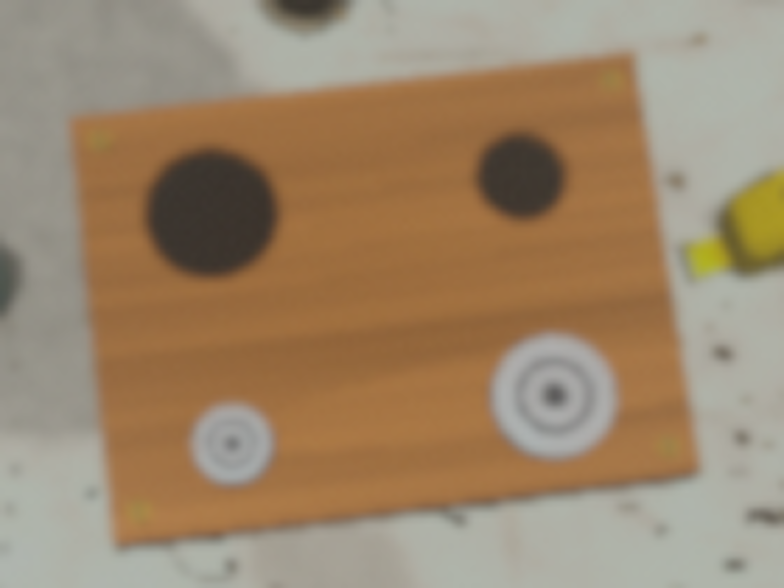

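In the crop, the large recess is at (212,212), the small recess at (521,176), the large disc at (555,395) and the small disc at (232,443). The block corners are at (72,118), (633,54), (698,470) and (117,545).

```bash
cat > h.py <<'E'
import numpy as np
from scipy.spatial.transform import Rotation as R
def ray(d,u,v,z):
    M=np.linalg.inv(d["world_to_cam"]); q=M[:3,:3]@[(u-d["cx"])/d["fx"],(v-d["cy"])/d["fy"],1]; c=M[:3,3]
    return c+q*(z-c[2])/q[2]
def delta(goal,yaw,o):
    """tool-frame delta to reach goal pos (world), tool pointing down with tool y axis at world angle yaw"""
    R0=R.from_rotvec(o["orientation"]); y=np.array([np.cos(yaw),np.sin(yaw),0]); z=np.array([0,0,-1.])
    g=R.from_matrix(np.c_[np.cross(y,z),y,z])
    return R0.inv().apply(np.array(goal)-o["position"]).round(4),np.degrees((R0.inv()*g).as_rotvec()).round(2)
E
python3 - <<'E'
import pickle,numpy as np
from h import *
from workcell import r
d=pickle.load(open("top.pkl","rb"))
P={}
for n,u,v,z in[("LR",212,212,.03),("SR",521,176,.03),("LD",555,395,.04),("SD",232,443,.04),("c1",72,118,.03),("c2",633,54,.03),("c3",698,470,.03),("c4",117,545,.03)]:
    P[n]=ray(d,(u+.5)/5.6-.5+225,(v+.5)/5.6-.5+160,z)[:2]; print(n,P[n].round(4))
C=sum(P[k] for k in("c1","c2","c3","c4"))/4
ey=P["c1"]+P["c4"]-P["c2"]-P["c3"]; a=np.arctan2(ey[1],ey[0])-np.pi/2
ex=np.array([np.cos(a),np.sin(a)]);ey=np.array([-ex[1],ex[0]])
print("C",C,np.degrees(a),"LR",C+.042*ex+.065*ey,"SR",C+.042*ex-.065*ey)
for x,y in(("LD","LR"),("SD","SR")):
    v=P[y]-P[x]; print(x,np.linalg.norm(v),np.degrees(np.arctan2(v[1],v[0])))
E
```

```text
LR [0.6335 0.0284]
SR [ 0.6458 -0.1006]
LD [ 0.5517 -0.1093]
SD [0.5353 0.0213]
c1 [0.6754 0.0865]
c2 [ 0.6978 -0.1502]
c3 [ 0.5212 -0.1669]
c4 [0.4965 0.0685]
C [ 0.59773059 -0.04050946] 5.6972529763868796 LR [0.63307044 0.02833889] SR [ 0.64597581 -0.10101895]
LD 0.1600786829896415 59.30733272110178
SD 0.16449172804994347 -47.81202718044575
```

```bash
python3 - <<'E'
from h import *
from workcell import r
print(delta([.513,.046,.12],np.radians(42.2),r.get_obs()), delta([.513,.046,.25],np.radians(42.2),r.get_obs()))
E
```

```text
(array([ 0.5074, -0.4618,  0.1329]), array([-3.0000e-02, -8.0000e-02, -1.1726e+02])) (array([ 0.5075, -0.462 ,  0.0029]), array([-3.0000e-02, -8.0000e-02, -1.1726e+02]))
```

Call:
send_rows:
  deltas:
    - [0.046, -0.042, 0, 0, 0, -10, 0.227]
    - [0.092, -0.084, 0, 0, 0, -20, 0.227]
    - [0.138, -0.126, 0, 0, 0, -30, 0.227]
    - [0.184, -0.168, 0, 0, 0, -40, 0.227]
    - [0.23, -0.21, 0, 0, 0, -50, 0.227]
    - [0.276, -0.252, 0, 0, 0, -60, 0.227]
    - [0.322, -0.294, 0, 0, 0, -70, 0.227]
    - [0.368, -0.336, 0, 0, 0, -80, 0.227]
  newtons: 20

```text
clock: 1.1
position: [0.4114, -0.1099, 0.2528]
orientation: [2.117, 2.321, -0.0]
wrist_force: [0.5, -0.7, -0.2]
opening: 0.0206
grasp_force: 0.0
```

```bash
python3 - <<'E'
from h import *
from workcell import r
print(delta([.513,.046,.12],np.radians(42.2),r.get_obs()))
E
```

```text
(array([0.146 , 0.1154, 0.1328]), array([ 0.000e+00,  1.000e-02, -3.694e+01]))
```

Call:
send_rows:
  deltas:
    - [0.03, 0.025, 0.015, 0, 0, -9, 0.227]
    - [0.06, 0.05, 0.035, 0, 0, -18, 0.227]
    - [0.1, 0.08, 0.07, 0, 0, -27, 0.227]
    - [0.13, 0.1, 0.1, 0, 0, -36, 0.227]
    - [0.146, 0.1154, 0.133, 0, 0, -37, 0.227]
    - [0.146, 0.1154, 0.133, 0, 0, -37, 0.227]
    - [0.146, 0.1154, 0.133, 0, 0, -37, 0.227]

```text
clock: 1.98
position: [0.5131, 0.043, 0.1206]
orientation: [1.28, 2.868, 0.0]
wrist_force: [-0.3, -0.8, 0.3]
opening: 0.0198
grasp_force: 0.0
```

```bash
python3 - <<'E'
from h import *
from workcell import r,eyes
import cv2,pickle
o=r.get_obs(); d=eyes.get_image("wrist"); pickle.dump((o,d),open("w.pkl","wb"))
cv2.imwrite("pics/w1.png",cv2.resize(d["pixels"][:,:,::-1],(800,600),interpolation=cv2.INTER_CUBIC))
print(d["mount"])
print(delta([.513,.046,.047],np.radians(42.2),o), delta([.646,-.101,.047],np.radians(42.2),o))
E
```

```text
[[-5.92332472e-04 -9.60912545e-01 -2.76851457e-01  7.08968978e-02]
 [ 9.99999309e-01 -8.50215147e-04  8.11447194e-04 -4.89346561e-04]
 [-1.01511309e-03 -2.76850785e-01  9.60912385e-01 -1.32849616e-01]
 [ 0.00000000e+00  0.00000000e+00  0.00000000e+00  1.00000000e+00]]
(array([0.0024, 0.0019, 0.0736]), array([ 0.02,  0.04, -0.29])) (array([-0.1958,  0.0027,  0.0738]), array([ 0.02,  0.04, -0.29]))
```

View pics/w1.png

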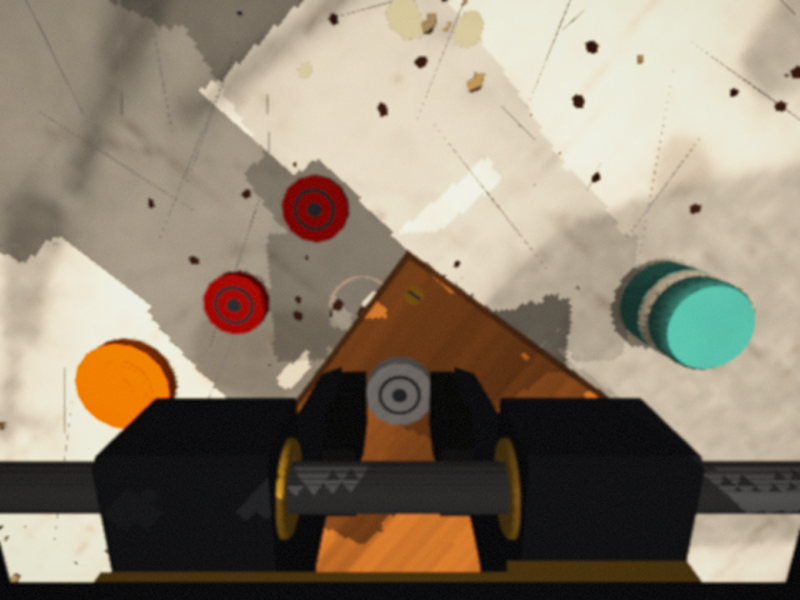

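The wrist view shows the small disc at (399,392), centred between the fingers. Tool −x is the push direction. I'll check the disc's offset.

```bash
cat >> h.py <<'E'
def wray(o,d,u,v,z):
    T=np.eye(4);T[:3,:3]=R.from_rotvec(o["orientation"]).as_matrix();T[:3,3]=o["position"]
    return ray(dict(d,world_to_cam=np.linalg.inv(T@d["mount"])),u,v,z)
E
python3 - <<'E'
from h import *
import pickle
o,d=pickle.load(open("w.pkl","rb"))
p=wray(o,d,399.5*.7,392*.7,.04);print(p, R.from_rotvec(o["orientation"]).inv().apply(p-o["position"]))
E
```

```text
[0.53412437 0.02054672 0.04      ] [-0.03066133  0.0006172   0.08065326]
```

Call:
send_rows:
  deltas:
    - [0.004, 0.001, 0.03, 0, 0, 0, 0.227]
    - [0.004, 0.001, 0.06, 0, 0, 0, 0.227]
    - [0.004, 0.001, 0.073, 0, 0, -0.3, 0.227]
    - [0.004, 0.001, 0.073, 0, 0, -0.3, 0.227]
    - [-0.004, 0.001, 0.073, 0, 0, -0.3, 0.227]
    - [-0.012, 0.001, 0.073, 0, 0, -0.3, 0.227]
    - [-0.022, 0.001, 0.073, 0, 0, -0.3, 0.227]
    - [-0.032, 0.001, 0.073, 0, 0, -0.3, 0.227]

```text
clock: 3.02
position: [0.5358, 0.0198, 0.047]
orientation: [1.272, 2.872, 0.0]
wrist_force: [-1.5, 2.0, 1.5]
opening: 0.0202
grasp_force: 0.9
```

```bash
python3 - <<'E'
from h import *
from workcell import r
o=r.get_obs();print(o["qd"].round(3),delta([.646,-.101,.047],np.radians(42.2),o))
E
```

```text
[-0.095  0.064 -0.142 -0.001  0.083 -0.092] (array([-0.1636,  0.0004,  0.    ]), array([0.01, 0.01, 0.03]))
```

Call:
send_rows:
  deltas:
    - [-0.012, 0, 0, 0, 0, 0, 0.227]
    - [-0.024, 0, 0, 0, 0, 0, 0.227]
    - [-0.036, 0, 0, 0, 0, 0, 0.227]
    - [-0.048, 0, 0, 0, 0, 0, 0.227]
    - [-0.06, 0, 0, 0, 0, 0, 0.227]
    - [-0.072, 0, 0, 0, 0, 0, 0.227]
    - [-0.084, 0, 0, 0, 0, 0, 0.227]
    - [-0.094, 0, 0, 0, 0, 0, 0.227]

```text
clock: 4.03
position: [0.599, -0.0498, 0.0467]
orientation: [1.272, 2.873, -0.0]
wrist_force: [-1.4, 1.1, 2.1]
opening: 0.0202
grasp_force: 1.1
```

```bash
python3 - <<'E'
from h import *
from workcell import r,eyes
import cv2
o=r.get_obs();print(o["clock"],o["opening"],delta([.646,-.101,.047],np.radians(42.2),o))
p=eyes.get_image("top")["pixels"][150:270,215:375,::-1]
q=eyes.get_image("wrist")["pixels"][200:,140:420,::-1]
cv2.imwrite("pics/p1.png",np.hstack([cv2.resize(p,(400,300),interpolation=3),cv2.resize(q,(380,300))]))
E
```

```text
4.025 0.020181222407864987 (array([-0.0695,  0.0004, -0.0003]), array([0.  , 0.  , 0.04]))
```

View pics/p1.png

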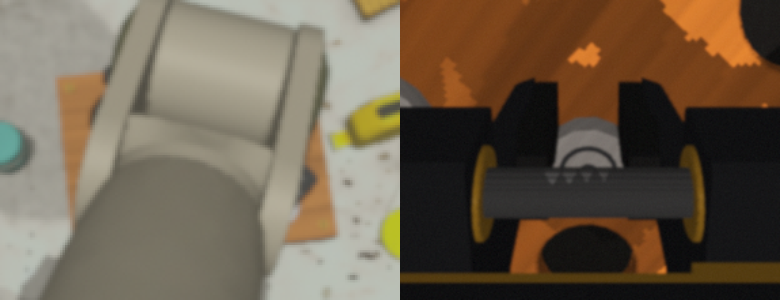

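In the wrist half of the picture, the disc sits between the fingers at (589,145) and the small recess is straight ahead at (586,250). I'll continue to the recess.

Call:
send_rows:
  deltas:
    - [-0.01, 0, 0, 0, 0, 0, 0.227]
    - [-0.02, 0, 0, 0, 0, 0, 0.227]
    - [-0.028, 0, 0, 0, 0, 0, 0.227]
    - [-0.034, 0, 0, 0, 0, 0, 0.227]
    - [-0.04, 0, 0, 0, 0, 0, 0.227]
    - [-0.045, 0, 0, 0, 0, 0, 0.227]
    - [-0.048, 0, 0, 0, 0, 0, 0.227]
    - [-0.048, 0, 0, 0, 0, 0, 0.227]

```text
clock: 5.12
position: [0.6308, -0.0848, 0.0467]
orientation: [1.272, 2.873, -0.0]
wrist_force: [-0.7, -0.3, -0.1]
opening: 0.0201
grasp_force: 0.0
```

```bash
python3 - <<'E'
from h import *
from workcell import r,eyes
import cv2
o=r.get_obs();print(o["clock"],o["opening"],delta([.646,-.101,.047],np.radians(42.2),o))
q=eyes.get_image("wrist")["pixels"][200:,140:420,::-1]
cv2.imwrite("pics/p2.png",cv2.resize(q,(760,600),interpolation=3))
E
```

```text
5.125 0.020145072169682327 (array([-0.0222,  0.0004, -0.0003]), array([0.  , 0.01, 0.04]))
```

View pics/p2.png

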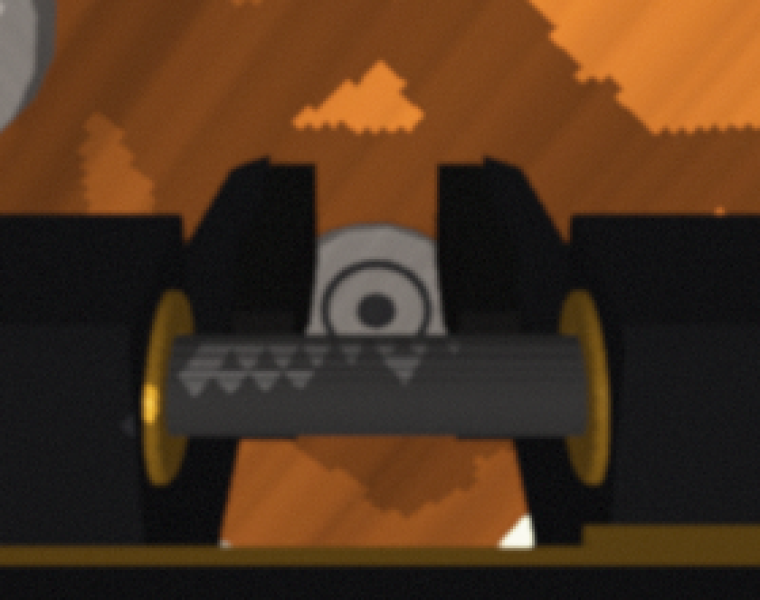

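Contact force is zero and the disc sits well; it seems to have dropped. I'll lift, verify and move to the large disc.

Call:
send_rows:
  deltas:
    - [0.004, 0, 0, 0, 0, 0, 0.227]
    - [0.004, 0, -0.03, 0, 0, 0, 0.227]
    - [0.008, 0, -0.073, 0, 0, 0, 0.227]
    - [0.01, 0, -0.1, 0, 0, 9, 0.364]

```text
clock: 5.68
position: [0.624, -0.0769, 0.1488]
orientation: [1.497, 2.76, 0.001]
wrist_force: [0.5, 0.2, -0.4]
opening: 0.0282
grasp_force: 0.0
```

```bash
python3 - <<'E'
from h import *
from workcell import r
o=r.get_obs();print(delta([.531,-.1446,.14],np.radians(-30.7),o))
E
```

```text
(array([-0.006 , -0.1149,  0.0087]), array([1.100e-01, 4.000e-02, 6.376e+01]))
```

Call:
send_rows:
  deltas:
    - [0, -0.02, 0.0, 0, 0, 9, 0.364]
    - [-0.002, -0.04, 0.0, 0, 0, 18, 0.364]
    - [-0.003, -0.06, 0.0, 0, 0, 27, 0.364]
    - [-0.004, -0.08, 0.0, 0, 0, 36, 0.364]
    - [-0.005, -0.1, 0.005, 0, 0, 45, 0.364]
    - [-0.006, -0.115, 0.009, 0, 0, 54, 0.364]
    - [-0.006, -0.115, 0.009, 0, 0, 63.5, 0.364]
    - [-0.006, -0.115, 0.009, 0, 0, 63.5, 0.364]

```text
clock: 6.68
position: [0.5309, -0.1452, 0.1379]
orientation: [2.723, 1.567, 0.0]
wrist_force: [0.2, -0.1, -0.1]
opening: 0.0323
grasp_force: 0.0
```

```bash
python3 - <<'E'
from h import *
from workcell import r,eyes
import cv2,pickle
o=r.get_obs(); d=eyes.get_image("wrist"); pickle.dump((o,d),open("w2.pkl","wb"))
cv2.imwrite("pics/w2.png",cv2.resize(d["pixels"][:,:,::-1],(800,600),interpolation=cv2.INTER_CUBIC))
print(o["position"],delta([.531,-.1446,.047],np.radians(-30.7),o), delta([.6332,.0284,.047],np.radians(-30.7),o))
E
```

```text
[ 0.53090019 -0.14520983  0.13785864] (array([ 0.0006, -0.0002,  0.0909]), array([ 0.  , -0.  ,  0.52])) (array([0.2015, 0.0012, 0.0909]), array([ 0.  , -0.  ,  0.52]))
```

View pics/w2.png

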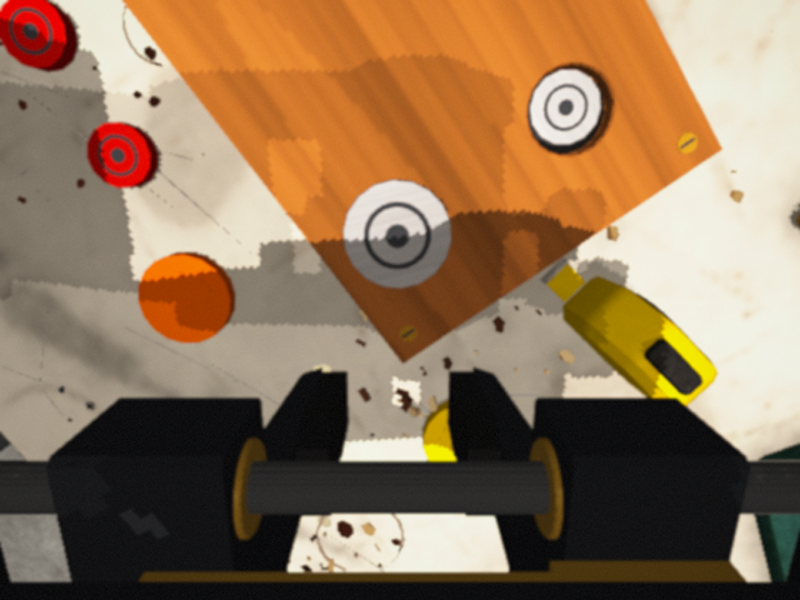

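The small disc lies in its recess at (568,107). The large disc is centred ahead at (398,235), and the tape is clear of the path. Now descend and push along +x.

Call:
send_rows:
  deltas:
    - [0, 0, 0.04, 0, 0, 0.5, 0.364]
    - [0, 0, 0.08, 0, 0, 0.5, 0.364]
    - [0, 0, 0.0905, 0, 0, 0.5, 0.364]
    - [0.005, 0, 0.0905, 0, 0, 0.5, 0.364]
    - [0.013, 0, 0.0905, 0, 0, 0.5, 0.364]
    - [0.022, 0, 0.0905, 0, 0, 0.5, 0.364]
    - [0.032, 0, 0.0905, 0, 0, 0.5, 0.364]
    - [0.042, 0, 0.0905, 0, 0, 0.5, 0.364]

```text
clock: 7.72
position: [0.5528, -0.1086, 0.0478]
orientation: [2.73, 1.553, 0.001]
wrist_force: [-1.8, -2.0, 2.8]
opening: 0.0323
grasp_force: 1.7
```

```bash
python3 - <<'E'
from h import *
from workcell import r,eyes
o=r.get_obs(); print(delta([.6332,.0284,.047],np.radians(-30.7),o))
E
```

```text
(array([ 0.1589, -0.001 ,  0.0007]), array([ 0.06,  0.01, -0.04]))
```

Remaining distance: 0.159 − 0.028 = 0.131.

Call:
send_rows:
  deltas:
    - [0.012, 0, 0, 0, 0, 0, 0.364]
    - [0.024, 0, 0, 0, 0, 0, 0.364]
    - [0.036, 0, 0, 0, 0, 0, 0.364]
    - [0.048, -0.001, 0, 0, 0, 0, 0.364]
    - [0.06, -0.001, 0, 0, 0, 0, 0.364]
    - [0.072, -0.001, 0, 0, 0, 0, 0.364]
    - [0.08, -0.001, 0, 0, 0, 0, 0.364]
    - [0.085, -0.001, 0, 0, 0, 0, 0.364]

```text
clock: 8.72
position: [0.595, -0.0351, 0.0472]
orientation: [-2.731, -1.553, 0.0]
wrist_force: [-1.4, -3.4, 3.9]
opening: 0.032
grasp_force: 2.1
```

```bash
python3 - <<'E'
from h import *
from workcell import r,eyes
import cv2
o=r.get_obs(); print(delta([.6332,.0284,.047],np.radians(-30.7),o))
d=eyes.get_image("wrist")
cv2.imwrite("pics/w3.png",cv2.resize(d["pixels"][:,:,::-1],(800,600),interpolation=cv2.INTER_CUBIC))
E
```

```text
(array([0.0741, 0.0003, 0.0002]), array([-0.01,  0.  , -0.04]))
```

View pics/w3.png

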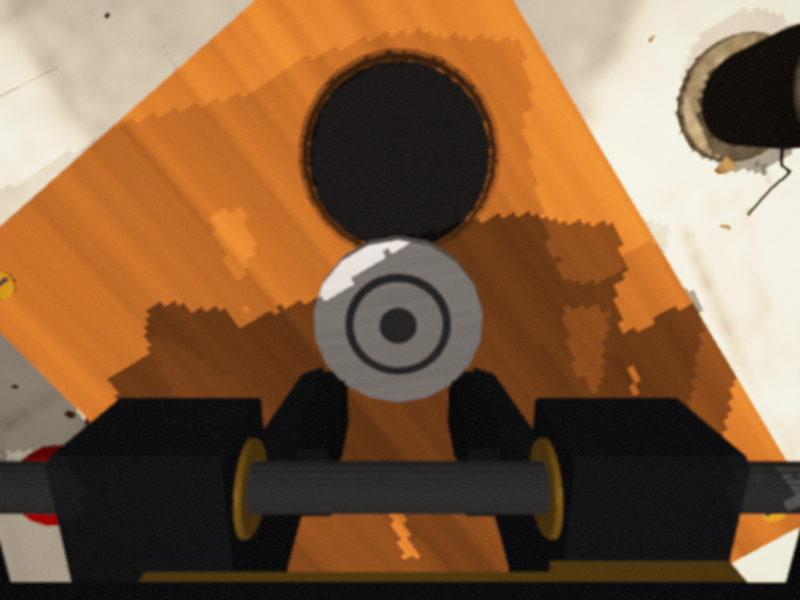

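The disc at (398,322) is held between the fingers, with the large recess straight ahead at (399,150). 46 mm to go.

Call:
send_rows:
  deltas:
    - [0.01, 0, 0, 0, 0, 0, 0.364]
    - [0.02, 0, 0, 0, 0, 0, 0.364]
    - [0.028, 0, 0, 0, 0, 0, 0.364]
    - [0.034, 0, 0, 0, 0, 0, 0.364]
    - [0.039, 0, 0, 0, 0, 0, 0.364]
    - [0.043, 0, 0, 0, 0, 0, 0.364]
    - [0.046, 0, 0, 0, 0, 0, 0.364]
    - [0.046, 0, 0, 0, 0, 0, 0.364]

```text
clock: 9.78
position: [0.6184, 0.0043, 0.0471]
orientation: [-2.731, -1.553, -0.0]
wrist_force: [-0.1, 1.0, 0.3]
opening: 0.0322
grasp_force: 0.0
```

```bash
python3 - <<'E'
from h import *
from workcell import r,eyes
import cv2
o=r.get_obs(); print(delta([.6332,.0284,.047],np.radians(-30.7),o))
d=eyes.get_image("wrist")
cv2.imwrite("pics/w4.png",cv2.resize(d["pixels"][:,:,::-1],(800,600),interpolation=cv2.INTER_CUBIC))
E
```

```text
(array([0.0283, 0.0004, 0.0001]), array([-0.01, -0.01, -0.05]))
```

View pics/w4.png

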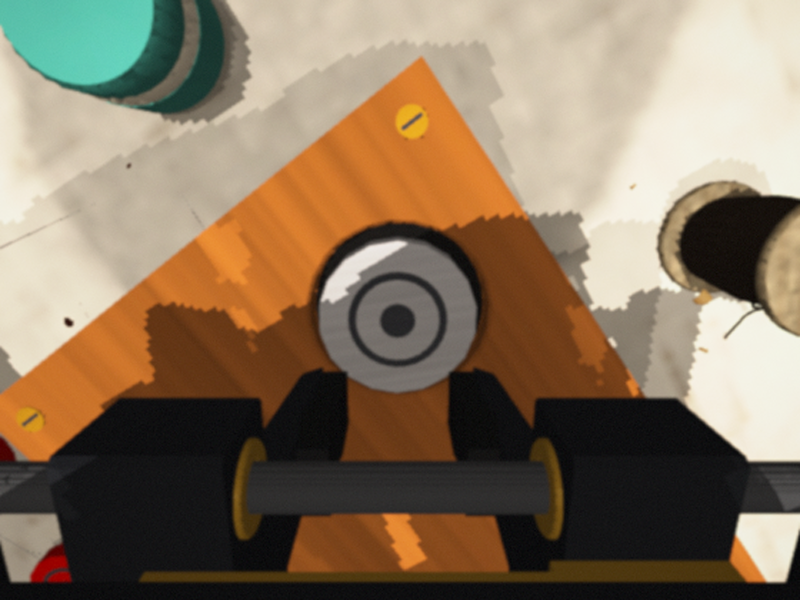

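The large disc is in its recess with a dark gap ahead of it, and the force is zero. I'll retreat and check from above.

Call:
send_rows:
  deltas:
    - [-0.005, 0, 0, 0, 0, 0, 0.364]
    - [-0.006, 0, -0.04, 0, 0, 0, 0.364]
    - [-0.03, 0, -0.1, 0, 0, 0, 0.364]
    - [-0.08, 0, -0.13, 0, 0, 0, 0.364]
    - [-0.13, 0.03, -0.13, 0, 0, 0, 0.364]
    - [-0.18, 0.07, -0.13, 0, 0, 0, 0.364]
    - [-0.23, 0.11, -0.13, 0, 0, 0, 0.364]
    - [-0.27, 0.14, -0.13, 0, 0, 0, 0.364]

```text
clock: 10.82
position: [0.6001, -0.3023, 0.1772]
orientation: [2.732, 1.551, 0.0]
wrist_force: [1.1, 1.0, 0.8]
opening: 0.0322
grasp_force: 0.0
```

```bash
python3 - <<'E'
from h import *
from workcell import r,eyes
import cv2
d=eyes.get_image("top"); p=d["pixels"][160:265,225:365,::-1]
cv2.imwrite("pics/t2.png",cv2.resize(p,None,fx=5.6,fy=5.6,interpolation=cv2.INTER_CUBIC))
E
```

```text
(no output)
```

View pics/t2.png

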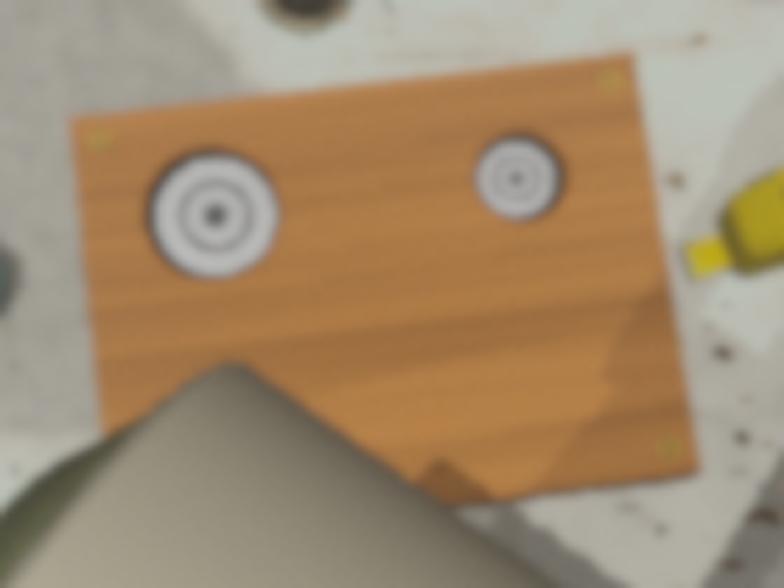

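Both discs lie flat in their recesses: the large one is centred at (216,215) and the small one at (516,178), each about 2 mm off centre. The jar, tape and spool haven't moved.

```bash
python3 -c "
from workcell import r
print(r.get_obs()['qd'].round(3)); print(r.hand_in())"
```

```text
[ 0.047 -0.029  0.094  0.002 -0.057  0.091]
the job is handed in; nothing more can be done
None
```

Both discs were pushed into their own recesses and lie flush, about 2 mm off centre in the last top view, with the jar, tape and spool where they were; I handed the job in at about 11 s, and no verdict came back.

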